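Ring for a colleague, then hold the cash box lock open

TASK

Call your colleague over by pressing the plunger of the brass desk bell all the way down and letting it up again. Then turn the spring-return lock lever on the lid of the cash box clockwise past its first two clicks to the third click (the long mark), not beyond it, and finish while still holding it there so that your colleague can open the box. Leave the eraser, the staple remover and the inkwell where they are.

Things in the scene. Friction and masses are not known exactly. Their poses are not given: they have to be found in the camera images.
- cashbox: Grey tin cash box, fixed, 134 (x) x 184 (y) x 75 mm high; origin at the centre of its underside. Stands left or right on the desk, yaw within 30 degrees. Its brass lock lever turns about a vertical axis at x = 0, y = -25 mm. Beyond the lever's end three brass bars on the flat lid point at the axis: short (10 mm) at the first and second click, long (25 mm) at the third.
- lock_axis (a point): Point on the vertical turning axis of the lock lever, at the top of its round 26 mm hub, 30 mm above the lid (105 mm above the desk).
- lever_tip (a point): Centre of the upper edge of the lever's free end, 62 mm from the axis; moves with the lever. The lever is a straight bar from hub to here, 12 mm wide, 22 mm tall, underside 8 mm and top 30 mm above the lid. The level direction lock_axis to lever_tip is where it points; at rest 120 degrees counter-clockwise of the box's x axis.
- lock_lever (a joint): Angle of the lock lever (rad): 0 at rest, grows clockwise seen from above, end stop at 1.40. Clicks at 0.35, 0.70 and 1.05. A spring (0.10 N m at rest, 0.22 N m at the third click, with a click ripple of 0.06 N m) returns it to 0 from everywhere, clicks included, when let go: 2 to 6 N at 50 mm from the axis.
- bell_top (a point): Centre of the top of the bell's plunger head, a 20 mm steel button 8 mm thick, 70 mm above the desk when up; moves with the plunger. It is on the axis of a round brass dome bell (78 mm wide, dome top at 48 mm, wooden foot 84 mm wide, fixed to the desk), which stands on the side where the cash box does not.
- bell_plunger (a joint): Travel of the bell plunger (m): 0 up, 0.008 down at its stop. The spring takes 1.5 N at the top and 4 N at the stop and returns it when released.
- eraser: Bystander: maple board eraser block with a felt sole, 85 x 42 x 30 mm high, loose, between bell and box. Origin at the centre of its underside, long side along its x.
- staple_remover: Bystander: nickel staple remover, 52 x 28 x 35 mm, loose, beyond the bell or the box on the left (+y). Origin at the centre of its underside.
- inkwell: Bystander: round cobalt glass inkwell, 58 mm wide, 52 mm high, loose, beyond the bell or the box on the right (-y). Origin at the centre of its underside.
Things that resemble listed ones, but are neither listed nor needed, are in the scene too. Several things look just like the part that bears bell_top: the one meant starts nearest to the robot's base.

How it is judged (in metres and radians):
On the way, in this order (a step that is already met when the one before it is completed fails the run):
1. the bell plunger is pressed down to its stop, the lock lever still at rest (value of joint bell_plunger above 0.0068 m and value of joint lock_lever below 0.2 rad), for 0.05 s.
2. the bell plunger is let up again (value of joint bell_plunger below 0.002 m), for 0.1 s.
3. the lock lever is held at the third click (value of joint lock_lever between 0.9 and 1.2 rad), for 0.3 s.
At the end, for the whole second after the job is handed in: For the whole last second the robot itself holds the lock lever still (under 0.15 rad/s) against its spring (over 1 N of contact) within 0.15 rad of the third click (0.90 to 1.20 rad); the bell plunger is up; eraser, staple remover and inkwell are within 20 mm of where they started (all of step 3 and velocity of joint lock_lever between -0.15 and 0.15 rad/s and contact force between any of the fingers, the arm and cashbox above 1 N and value of joint bell_plunger below 0.002 m and distance of each of eraser, staple_remover, inkwell from where it was at the start of the episode below 0.02 m); the arm keeps its last pose, push and grip.
It fails at once if a bystander is knocked away or over (distance of any of eraser, staple_remover, inkwell from where it was at the start of the episode above 0.03 m or angle between inkwell's own z axis and vertical above 0.5 rad).
It also fails if it takes over 48 s, if anything falls off the work surface, if the arm or the gripper's body presses on something with over 40 N, if the wrist force passes 120 N, or if a joint passes its speed limit or range.

ROBOT

A 6-joint arm with a two-finger parallel gripper is mounted at the origin on the work surface. World frame = base frame: x ahead of the robot, y to its left, z up, the work surface at z = 0. Lengths are in mm, angles in degrees, forces in N, time in s.
With the tool pointing down it reaches from about 300 to 850 mm from the base axis. Payload 4.2 kg.
Tool frame: the origin (TCP) lies on the centre line of the jaws, within the pads' length; the fingertips stand 11 mm ahead of it and the grasp point (between the pads) lies 8 mm behind it; z points along the fingers, y is the line along which they close (so a half turn about z gives the same grasp; the last joint's range is limited). The gripper opens to 91 mm and grips with 3 to 60 N. Pads are 32 mm wide; open, the fingers measure 118 mm over their backs; the gripper's body (76 mm by 178 mm) begins 60 mm behind the grasp point.
Start: joints at [-77.407, 18.312, 89.639, -0, 72.044, -1.146], TCP at [136.569, -558.561, 224.976] pointing down, gripper open.
Joint ranges: [-177.97, 177.97], [-48.28, 115.42], [12.27, 149.76], [-77.06, 257.06], [2.81, 150.46], [-146.56, 146.56]. Speed limits (degrees/s): [147.25, 147.25, 180, 180, 180, 180].

INTERFACE

Orientations are given as [roll, pitch, yaw] about the fixed x, y, z axes, in that order (R = Rz(yaw) Ry(pitch) Rx(roll)).
In Python, from workcell import env, grab_frame, camera_model, models gives the robot as it stands.
- The arm moves only by the shell command python3 -m crank 'ROWS' [FORCE]. ROWS is text: rows parted by semicolons, each of 7 numbers parted by spaces: the closure, from -1 (fully open) to 1 (shut), so that 0 is half open, then the shift along the tool's x, y, z in mm, then the turn, a rotation vector about the tool's x, y, z in degrees. A call has 1 to 10 rows; each row shifts and turns the commanded pose from where the row before left it, along the tool's axes as they then stand; what a row does not reach is not made up. A row lasts 1/8 s, in which the tool goes at most 62.5 mm and 10.7 degrees, less where a joint would pass 70% of its speed; a pose out of reach is approached as far as the arm can. A call is refused whole if a number of a shift passes 62.5 or a number of a turn 10.7, either way. A call with a gripper value outside its range is refused whole. The fingers move at their own pace and stop on an object; FORCE is the grip in N (left out, the last holds). Time passes only in rows, so rows that do not move let the fingers close. It gives the time, the measured TCP pose, the force, the opening and the grip force at its end, in the units of the state.
- env.state(): the state, without advancing time (a new reading comes with each control period).
- grab_frame(name): name is "scene" or "top" or "wrist"; returns the picture (420x560x3 uint8, blue, green, red); there is no depth.
- camera_model(name): a dict with "K" (3x3 intrinsics, pixels), "R" (3x3) and "t" (3): a world point X has camera coordinates R X + t; the wrist camera has in their place "mount" (4x4, takes a point from camera to tool coordinates, whose origin is the TCP and whose axes are the flange's). Camera axes: x right, y down, z forward; pixel columns grow to the right and rows downward; lengths in mm; the calibration is good to about 2 mm. A picture is of the moment at which its call begins: read the wrist's pose just before it. camera_model takes no time and is no camera call.
- env.job_done(): hands the job in; it is judged then, once.
Trained networks look in the newest picture that a camera, given by its name, has taken for a name from the list of things; names that differ only in an ending like _2 or _b are one class to them, and where a whole thing is asked for, a point or a joint stands for the part that bears it (a point fixed in the world has none). Each returns a list of dicts, best first, with "p" (0 to 1); they miss things now and then, are a little off and sometimes report something else, mostly with a low value. They report only what shows in the picture. A call takes as long as a camera call. They do not tell look-alikes from the thing itself.
- models.search_frame(name, camera): "point" ([x, y, z] in mm, in world coordinates, good to about 4 mm: the middle of the surface that is visible of it).
The state is a dict: "time_s": time; "qpos": joint angles; "qvel": joint speeds; "effort": joint torques, N m; "ee_pos": TCP position; "ee_rot": TCP orientation; "force": force on the tool from outside, world axes, zero at the start; "torque": the same for the moment, N m; "gripper_width": finger opening in mm; "gripper_force": force on a finger pad.
Only numpy, scipy, OpenCV 4.12 (cv2) and the standard library are available. Lean on these libraries where they do the work, as an engineer would, in place of code of your own. Each camera call takes 0.05 s, during which the arm holds its last target. There are 200 camera calls.

## Working session

There is one attempt and no reset: what is moved stays moved. The work goes in short steps, Python scripts to look and compute and a shell command to move; the robot and the scene stay as the last step left them, time stands still between calls to the robot, and variables do not carry over. Pictures are saved under pics/ and viewed, at most 10 in all, crops included, and the job is handed in when it is done.

```bash
mkdir -p pics
python3 - <<'E'
from workcell import env, grab_frame, camera_model, models
import cv2,numpy as np
s=env.state();print(s['time_s'],s['ee_pos'],s['ee_rot'],s['gripper_width'])
for c in ['top','scene']:
    f=grab_frame(c);cv2.imwrite(f'pics/{c}0.png',f)
    for n in ['bell_top','lever_tip','lock_lever','cashbox','eraser','staple_remover','inkwell']:
        try: print(c,n,[(np.round(d['point']).tolist(),round(d['p'],2)) for d in models.search_frame(n,c)][:5])
        except Exception as e: print(c,n,e)
E
```

```text
0.0 [ 136.43981821 -558.07592451  224.11912233] [-1.79898154e+02 -2.15562891e-03  1.37374525e+01] 91.20598166876998
top bell_top [([649.0, -252.0, 70.0], 0.57)]
top lever_tip [([540.0, 228.0, 106.0], 0.7), ([545.0, 231.0, 74.0], 0.51)]
top lock_lever [([537.0, 233.0, 102.0], 0.78)]
top cashbox [([550.0, 233.0, 72.0], 0.56)]
top eraser [([485.0, 1.0, 29.0], 0.6)]
top staple_remover [([733.0, 145.0, 26.0], 0.86)]
top inkwell [([739.0, -104.0, 31.0], 0.71), ([546.0, 233.0, 72.0], 0.45)]
scene bell_top [([645.0, -243.0, 69.0], 0.42)]
scene lever_tip [([542.0, 234.0, 98.0], 0.71)]
scene lock_lever [([541.0, 236.0, 103.0], 0.66)]
scene cashbox [([581.0, 252.0, 73.0], 0.96)]
scene eraser [([499.0, 2.0, 30.0], 0.65)]
scene staple_remover []
scene inkwell [([763.0, -92.0, 28.0], 0.61)]
```

View pics/top0.png

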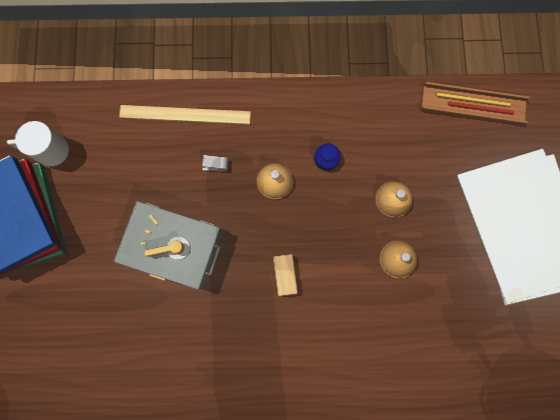

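View pics/scene0.png

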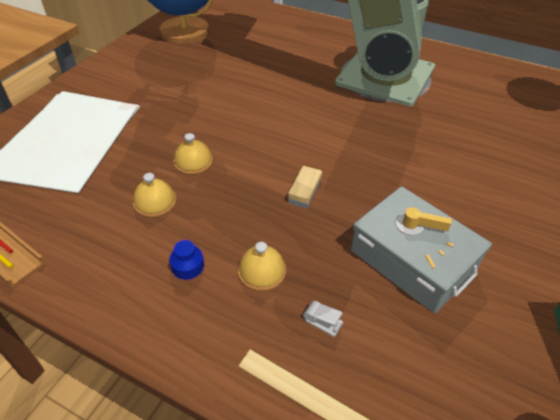

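The top view shows three bells, with plungers at (275,175), (401,194) and (406,257). The last looks nearest to the base. The lever hub is at about (177,246) and its tip at (147,252). The click bars are at (143,243), (148,232) and, for the long one, (153,219).

```bash
cat > h.py <<'E'
import numpy as np
from workcell import camera_model
def pix(c,u,v,z,pose=None):
    m=camera_model(c);K=np.array(m['K']);R=np.array(m['R']);t=np.array(m['t']).ravel()
    d=R.T@np.linalg.solve(K,[u,v,1.]);o=-R.T@t
    return o+d*(z-o[2])/d[2]
E
python3 - <<'E'
from h import *
r=lambda *a:print(a,np.round(pix(*a),1))
for p in [(275,175),(401,194),(406,257)]: r('top',*p,70)
for p in [(190,138),(149,177),(261,247)]: r('scene',*p,70)
r('top',177,246,105);r('top',147,252,105);r('scene',411,213,105);r('scene',449,224,105)
for p in [(143,243),(148,232),(153,219)]: r('top',*p,75)
for p in [(139,203),(219,229),(199,289),(115,263)]: r('top',*p,75)
E
```

```text
('top', 275, 175, 70) [693.8  15.   70. ]
('top', 401, 194, 70) [ 647.2 -249.3   70. ]
('top', 406, 257, 70) [ 514.7 -250.9   70. ]
('scene', 190, 138, 70) [ 521.3 -243.4   70. ]
('scene', 149, 177, 70) [ 651.4 -245.    70. ]
('scene', 261, 247, 70) [699.   17.9  70. ]
('top', 177, 246, 105) [544.1 212.3 105. ]
('top', 147, 252, 105) [533.5 271.3 105. ]
('scene', 411, 213, 105) [546.8 214.6 105. ]
('scene', 449, 224, 105) [541.6 275.6 105. ]
('top', 143, 243, 75) [555.  287.8  75. ]
('top', 148, 232, 75) [577.5 278.2  75. ]
('top', 153, 219, 75) [604.3 268.5  75. ]
('top', 139, 203, 75) [638.6 298.2  75. ]
('top', 219, 229, 75) [580.5 132.6  75. ]
('top', 199, 289, 75) [459.5 173.   75. ]
('top', 115, 263, 75) [515.5 343.3  75. ]
```

The required bell's plunger is at about (517,-248). The lock axis is at about (543,213) and the box yaw is about -19.5°, so the lever should point at 101° at rest and 41° at the third click. Next I move above the bell with the fingers closed.

```bash
python3 -m crank '1 49 -23.5 0 0 0 0;1 49 -23.5 0 0 0 0;1 49 -23.5 0 0 0 0;1 49 -23.5 0 0 0 0;1 49 -23.5 0 0 0 0;1 49 -23.5 0 0 0 0;1 49 -23.5 0 0 0 0;1 49 -23.5 0 0 0 0;1 49 -23.5 0 0 0 0;1 2 0 0 0 0 0' 20; python3 -m crank '1 0 0 0 0 0 0;1 0 0 0 0 0 0'
cat > w.py <<'E'
import cv2,sys
from workcell import env,grab_frame,camera_model,models
import numpy as np
from scipy.spatial.transform import Rotation as Ro
def wpix(u,v,z,s):
    m=camera_model('wrist');K=np.array(m['K']);M=np.array(m['mount'])
    R=Ro.from_euler('xyz',s['ee_rot'],degrees=True).as_matrix()
    d=R@M[:3,:3]@np.linalg.solve(K,[u,v,1.]);o=R@M[:3,3]+s['ee_pos']
    return o+d*(z-o[2])/d[2]
E
python3 - <<'E'
from w import *
s=env.state();f=grab_frame('wrist');cv2.imwrite('pics/w1.png',f)
print(s['time_s'],s['ee_pos'],s['ee_rot'],s['qpos'],s['gripper_width'],s['force'])
for d in models.search_frame('bell_top','wrist'):print(d)
E
```

```text
time_s: 2.05
ee_pos: [519.0, -245.6, 224.7]
ee_rot: [-180.0, -0.0, 14.0]
force: [-0.8, -1.1, -1.3]
gripper_width: 0.8
gripper_force: 0.0
time_s: 2.3
ee_pos: [515.6, -248.8, 225.0]
ee_rot: [180.0, 0.0, 13.6]
force: [0.2, 0.7, -0.3]
gripper_width: 0.6
gripper_force: 0.0
2.3 [ 515.63123311 -248.8155285   225.00118864] [1.79991301e+02 3.07288371e-02 1.36497725e+01] [-2.68952917e+01  1.80981091e+01  8.99507399e+01 -2.79586750e-02
  7.19688489e+01  4.94635918e+01] 0.5584158317736804 [ 0.21652337  0.73211456 -0.29307092]
{'point': [516.8, -248.0, 70.8], 'p': 0.69}
{'point': [649.0, -249.4, 70.4], 'p': 0.6}
```

View pics/w1.png

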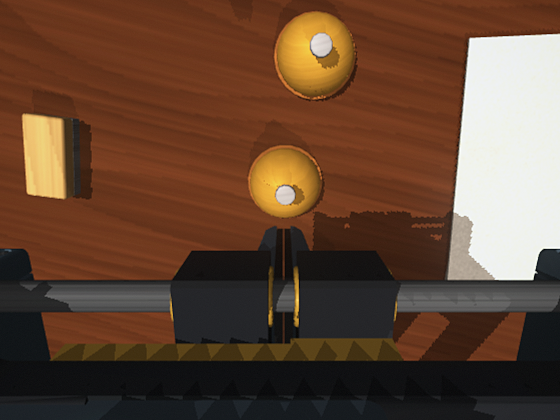

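The wrist picture shows the nearest bell's plunger at (285,195), right at the fingertips. The network puts it at (517,-248), within 2 mm of the TCP. I go down to just above it, then press.

```bash
python3 -m crank '1 1 -1 50 0 0 0;1 0 0 50 0 0 0;1 0 0 35 0 0 0;1 0 0 0 0 0 0;1 0 0 0 0 0 0'; python3 -m crank '1 0 0 5 0 0 0;1 0 0 5 0 0 0;1 0 0 4 0 0 0;1 0 0 3 0 0 0;1 0 0 1 0 0 0;1 0 0 0 0 0 0;1 0 0 0 0 0 0'
```

```text
time_s: 3.02
ee_pos: [518.2, -247.7, 91.5]
ee_rot: [179.9, -0.1, 13.7]
force: [0.0, 0.4, 1.9]
gripper_width: 0.1
gripper_force: 0.0
time_s: 3.9
ee_pos: [518.0, -247.0, 73.2]
ee_rot: [179.9, -0.1, 13.7]
force: [-1.1, 1.0, 7.3]
gripper_width: 0.7
gripper_force: 4.2
```

```bash
python3 -m crank '1 0 0 1.5 0 0 0;1 0 0 1 0 0 0;1 0 0 0 0 0 0;1 0 0 0 0 0 0'
```

```text
time_s: 4.4
ee_pos: [518.1, -247.1, 73.0]
ee_rot: [179.9, -0.1, 13.7]
force: [-4.1, 3.3, 22.6]
gripper_width: 0.3
gripper_force: 10.8
```

The force rose to 22 N with no further travel, so the plunger is at its stop. I release it and carry on to the cash box.

```bash
python3 -m crank '1 0 0 -50 0 0 0;1 0 0 -60 0 0 0;1 0 0 -50 0 0 0;1 0 0 0 0 0 0'; python3 -m crank '-1 15 -53.9 0 0 0 0;-1 15 -53.9 0 0 0 0;-1 15 -53.9 0 0 0 0;-1 15 -53.9 0 0 0 0;-1 15 -53.9 0 0 0 0;-1 15 -53.9 0 0 0 0;-1 15 -53.9 0 0 0 0;-1 15 -53.9 0 0 0 0;-1 15 -53.9 0 0 0 0;-1 0 0 0 0 0 0';python3 -m crank '-1 0 0 0 0 0 -9.7;-1 0 0 0 0 0 -9.7;-1 0 0 0 0 0 -9.7;-1 0 0 0 0 0 -9.7;-1 0 0 0 0 0 -9.7;-1 0 0 0 0 0 -9.7;-1 0 0 0 0 0 -9.7;-1 0 0 0 0 0 -9.7;-1 0 0 0 0 0 -9.7;-1 0 0 0 0 0 0'
python3 - <<'E'
from w import *
s=env.state();f=grab_frame('wrist');cv2.imwrite('pics/w2.png',f)
print(s['time_s'],s['ee_pos'],s['ee_rot'],s['qpos'],s['gripper_width'],s['force'])
for n in ['lever_tip','lock_lever','cashbox']:
  for d in models.search_frame(n,'wrist'):print(n,d)
E
```

```text
time_s: 4.9
ee_pos: [519.3, -247.5, 233.7]
ee_rot: [179.7, -0.4, 13.7]
force: [0.8, 0.3, -1.7]
gripper_width: 0.7
gripper_force: 0.0
time_s: 6.15
ee_pos: [532.1, 259.8, 226.9]
ee_rot: [-180.0, 0.2, 14.0]
force: [-0.7, -0.9, 0.1]
gripper_width: 91.3
gripper_force: 0.0
time_s: 7.4
ee_pos: [532.7, 255.3, 228.1]
ee_rot: [-179.8, 0.1, 100.9]
force: [0.4, 0.0, 0.6]
gripper_width: 91.2
gripper_force: 0.0
7.4 [532.73210719 255.28150781 228.09210241] [-1.79843254e+02  6.28792521e-02  1.00871639e+02] [ 2.45012464e+01  1.97169501e+01  8.70830243e+01 -2.52274739e-02
  7.33671767e+01  1.36369494e+01] 91.18481930620854 [0.40451626 0.00889231 0.61252372]
lever_tip {'point': [538.0, 230.4, 106.2], 'p': 0.87}
lock_lever {'point': [539.7, 229.9, 107.7], 'p': 0.7}
cashbox {'point': [546.5, 258.9, 74.2], 'p': 0.66}
```

View pics/w2.png

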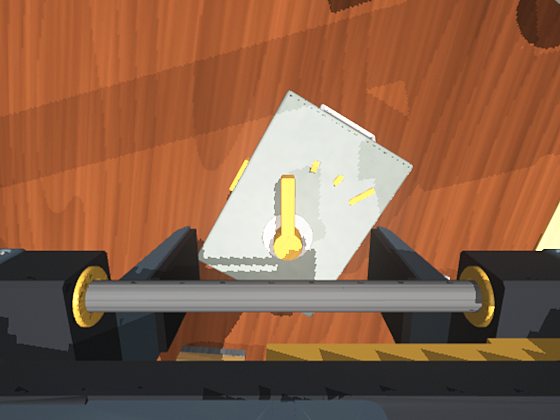

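The lever appears as a straight bar from the hub at (288,247) to the tip at (288,177), lined up with the tool x axis. The long bar runs from (351,203) to (375,190).

Run:
```python
from w import *
s=env.state();h=wpix(288,246,105,s);t=wpix(288,178,105,s);l1=wpix(351,203,75,s);l2=wpix(375,190,75,s)
a=lambda d:np.degrees(np.arctan2(d[1],d[0]))
print(h,t,np.linalg.norm(t-h),a(t-h),l1,l2,np.linalg.norm(l2-l1),a(l2-l1),a((l1+l2)/2-h))
R=Ro.from_euler('xyz',s['ee_rot'],degrees=True).as_matrix()
g=h+43*(t-h)/np.linalg.norm(t-h);print(g,R.T@(g-s['ee_pos']))
```

```text
[543.77934168 217.48712369 105.        ] [531.9948594 277.1868441 105.       ] 60.85171025522972 101.16639764237544 [596.38526844 259.69684117  75.        ] [615.348938   276.14475437  75.        ] 25.102880545299552 40.93634510874281 39.08683643732794
[535.45200403 259.67308637 105.        ] [  3.10165768   3.00625934 123.99706152]
```

The lengths check out: lever 61 mm, long bar 25 mm, angles 101° and 41°. I descend astride the lever and grip it.

```bash
python3 -m crank '-1 2 3 50 0 0 0;-1 0 0 50 0 0 0;-1 0 0 30 0 0 0;-1 0 0 5 0 0 0;-1 0 0 0 0 0 0;-1 0 0 0 0 0 0'; python3 -m crank '1 0 0 0 0 0 0;1 0 0 0 0 0 0;1 0 0 0 0 0 0;1 0 0 0 0 0 0;1 0 0 0 0 0 0;1 0 0 0 0 0 0;1 0 0 0 0 0 0' 12
```

```text
time_s: 8.35
ee_pos: [537.0, 259.6, 96.2]
ee_rot: [179.8, -0.0, 101.0]
force: [0.3, 0.1, -0.1]
gripper_width: 91.1
gripper_force: 0.0
time_s: 9.22
ee_pos: [535.9, 259.1, 94.4]
ee_rot: [-180.0, 0.0, 101.0]
force: [0.2, 0.5, 0.4]
gripper_width: 24.1
gripper_force: 0.0
```

```bash
python3 -m crank '1 0 0 0 0 0 0;1 0 0 0 0 0 0;1 0 0 0 0 0 0;1 0 0 0 0 0 0' 12
```

```text
time_s: 9.72
ee_pos: [535.5, 259.1, 94.4]
ee_rot: [-179.9, 0.0, 101.0]
force: [-1.8, -0.7, 1.9]
gripper_width: 11.7
gripper_force: 12.0
```

Gripped at 11.7 mm. I turn clockwise along the arc (radius 44 mm), 5 steps of 6° first.

```bash
python3 -m crank '1 -0.24 4.6 0 0 0 6;1 -0.24 4.6 0 0 0 6;1 -0.24 4.6 0 0 0 6;1 -0.24 4.6 0 0 0 6;1 -0.24 4.6 0 0 0 6;1 0 0 0 0 0 0' 20
```

```text
time_s: 10.48
ee_pos: [557.8, 257.5, 94.3]
ee_rot: [-179.9, 0.1, 71.1]
force: [-4.8, 0.1, 2.5]
gripper_width: 11.7
gripper_force: 20.0
```

```bash
python3 -m crank '1 -0.24 4.6 0 0 0 6;1 -0.24 4.6 0 0 0 6;1 -0.24 4.6 0 0 0 6;1 -0.24 4.6 0 0 0 6;1 -0.24 4.6 0 0 0 6;1 0 0 0 0 0 0;1 0 0 0 0 0 0;1 0 0 0 0 0 0;1 0 0 0 0 0 0'
python3 - <<'E'
from w import *
s=env.state();f=grab_frame('wrist');cv2.imwrite('pics/w3.png',f)
print(s['time_s'],s['ee_pos'],s['ee_rot'],s['gripper_width'],s['force'],s['torque'])
E
```

```text
time_s: 11.6
ee_pos: [576.3, 245.1, 94.3]
ee_rot: [-179.9, 0.1, 41.2]
force: [-5.1, 0.7, 2.4]
gripper_width: 11.8
gripper_force: 20.0
11.6 [576.28623156 245.07041725  94.33338492] [-1.79921380e+02  9.51477681e-02  4.11951419e+01] 11.813534920218357 [-5.07593783  0.6785838   2.42746982] [0.15677902 0.78446912 0.01873494]
```

View pics/w3.png

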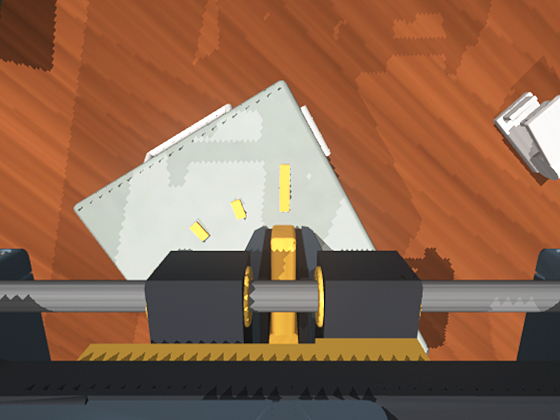

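The lever (284, rows 230–340) lines up with the long bar at (285,165–212), and the tool yaw of 41.2° matches the third click. The lever is still gripped and nothing has been disturbed.

```bash
python3 -c "
from workcell import env
print(env.job_done())"
```

```text
the job is handed in; nothing more can be done
None
```

I pressed the bell to its stop and let it up, then turned the lock lever to the third click; the gripper was still holding it there when I handed the job in at about 12 s (no verdict was returned).

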